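Fill the two gaps in the cookie-stamp tin

ROBOT

A 6-joint arm with a two-finger parallel gripper is mounted at the origin on the work surface. World frame = base frame: x ahead of the robot, y to its left, z up, the work surface at z = 0. Lengths are in mm, angles in rad, forces in N, time in s.
With the tool pointing down it reaches from about 300 to 775 mm from the base axis. Payload 14.6 kg.
Tool frame: the origin (TCP) lies at the very end of the fingers, on their centre line; the grasp point (between the pads) lies 19 mm behind it; z points along the fingers, y is the line along which they close (so a half turn about z gives the same grasp; the last joint's range is limited). The gripper opens to 94 mm and grips with 3 to 60 N. Pads are 16 mm wide; open, the fingers measure 119 mm over their backs; the gripper's body (75 mm by 177 mm) begins 78 mm behind the grasp point.
Start: joints at [-1.221, 0.3, 1.521, -0, 1.321, -0.067], TCP at [222.652, -502.907, 205.446] pointing down, gripper open.
Joint ranges: [-3.03, 3.03], [-0.79, 2.21], [0.23, 2.52], [-1.04, 4.18], [0, 3.07], [-2.55, 2.55]. Speed limits (rad/s): [2.22, 2.22, 2.57, 3.14, 3.14, 3.14].

INTERFACE

Orientations are given as [roll, pitch, yaw] about the fixed x, y, z axes, in that order (R = Rz(yaw) Ry(pitch) Rx(roll)).
In Python, from cell import manip gives the robot as it stands.
- The arm moves only by the tool servo_tool, never from a script. Its argument "motion" is a list that holds one entry, the list of rows, each a list of 7 numbers: the shift along the world's x, y, z as a fraction of full scale, then the turn, a rotation vector about the world's x, y, z as a fraction of full scale, then the closure, from 0 (fully open) to 1 (shut). In form: [[[x, y, z, rx, ry, rz, gripper], ...]]. A call has 1 to 10 rows; each row is the pose to reach, as a shift and turn from the pose commanded when the call began, turning the shorter way round; what a row does not reach only later rows make up. Full scale, the value 1, is 0.5 m for a shift and pi rad for a turn. A row lasts 1/10 s, in which the tool goes at most 50 mm and 8.59 degrees, less where a joint would pass 70% of its speed; a pose out of reach is approached as far as the arm can. A call with a number of a shift or a turn outside -1 to 1 is refused whole. A call with a gripper value outside its range is refused whole. The fingers move at their own pace and stop on an object; "newtons" is the grip in N (left out, the last holds). Time passes only in rows, so rows that repeat a pose let the fingers close. It gives the time, the measured TCP pose, the force, the opening and the grip force at its end, in the units of the state.
- manip.read_state(): the state, without advancing time (a new reading comes with each control period).
- manip.camera(name): name is "scene" or "top" or "wrist"; returns a dict with "frame" (384x512x3 uint8, red, green, blue), "range_z" (384x512 float32, mm along the optical axis (not along the pixel's ray), 0 where there is no reading), "vfov" (degrees; the focal length in pixels is half the picture's height over the tangent of half this angle, whatever the lens; pixels are square), "cx", "cy" (the principal point, pixels), "cam_to_world" (4x4, takes a point from camera to world coordinates). Camera axes: x right, y down, z forward; pixel columns grow to the right and rows downward; lengths in mm; the calibration is good to about 2 mm. A picture is of the moment at which its call begins.
- manip.sign_off(): hands the job in; it is judged then, once.
The state is a dict: "clock": time; "joints": joint angles; "qd": joint speeds; "effort": joint torques, N m; "eef_pos": TCP position; "eef_rot": TCP orientation; "wrist_force": force on the tool from outside, world axes, zero at the start; "moment": the same for the moment, N m; "finger_gap": finger opening in mm; "finger_force": force on a finger pad.
Only numpy, scipy, OpenCV 4.12 (cv2) and the standard library are available. Lean on these libraries where they do the work, as an engineer would, in place of code of your own. Each camera call takes 0.05 s, during which the arm holds its last target. There are 200 camera calls.

TASK

Finish packing the round blue tin: put the two loose white cookie stamps with dark wooden handles into its two empty places, one in the middle and one in the gap in the ring, so that both lie flat on the tin's bottom with handles up. Leave the larger terracotta stamp with the red handle where it stands.

Things in the scene. Friction and masses are not known exactly. Their poses are not given: they have to be found in the camera images.
- tin: loose open round blue tin, 184 mm inside, wall 2.5, rim 28 high, floor 3 thick; origin: centre of underside, z up. Laid out as a hexagon: a middle place and six 60 mm from the axis, every 60 degrees from the tin's +x. Five loose stamps like stamp_a fill those at 60, 120, 180, 240, 300 degrees; (0, 0) and (60, 0) mm are empty, with about 4 mm play all round. Turned any way.
- stamp_a: The first of two loose ones, either of which may take either empty place: cookie stamp: white ceramic disc 56 mm across (foot bevelled to 44), 16 mm thick, rigid upright dark walnut handle 20 mm across on its axis from 16 to 60 mm height; 50 to 100 g, alike all round. Origin: centre of underside, z up. Starts upright on the counter.
- stamp_b: The second, the same as stamp_a: cookie stamp: white ceramic disc 56 mm across (foot bevelled to 44), 16 mm thick, rigid upright dark walnut handle 20 mm across on its axis from 16 to 60 mm height; 50 to 100 g, alike all round. Origin: centre of underside, z up. Starts upright on the counter.
- big_stamp: a larger cookie stamp that does not belong in the tin: terracotta disc 76 mm across, 16 mm thick, red handle 20 mm across rising to 60 mm. Origin: centre of the underside, z up. It stands on the counter near the other two and must be left alone.
There are look-alikes about, which are no part of the job. Leave any turquoise look-alike of the tin alone.

How it is judged:
By the outcome, as a careful person would: the job done as asked, in the order asked, and still so for the second after the job is handed in, with the robot touching nothing.
It also fails if it takes over 56 s, if anything falls off the work surface, if the arm or the gripper's body presses on something with over 40 N, if the wrist force passes 120 N, or if a joint passes its speed limit or range.

## Working session

There is one attempt and no reset: what is moved stays moved. The work goes in short steps, Python scripts to look and compute and a tool call to move; the robot and the scene stay as the last step left them, time stands still between calls to the robot, and variables do not carry over. Pictures are saved under pics/ and viewed, at most 10 in all, crops included, and the job is handed in when it is done.

Besides the shell and the picture viewer there is one more tool, called as a command line: name --argument value ..., lists and objects as JSON in quotes. servo_tool: Moves the arm, as the interface text tells. Its arguments: {"type":"object","properties":{"motion":{"type":"array"},"newtons":{"type":"number"}},"required":["motion"]}

```bash
mkdir -p pics; ls
python3 - <<'E'
from cell import manip
import cv2,numpy as np
for n in ("top","scene"):
    c=manip.camera(n); np.savez(f"{n}0.npz",**c)
    cv2.imwrite(f"pics/{n}0.png",c["frame"][:,:,::-1])
    print(n,c["vfov"],c["cx"],c["cy"],c["cam_to_world"].round(3).tolist())
print(manip.read_state())
E
```

```text
pics
top 47.097057141399056 258.8146886300778 192.1832233172804 [[-0.021, -0.994, 0.108, 355.439], [-1.0, 0.02, -0.014, -1.049], [0.011, -0.108, -0.994, 988.867], [0.0, 0.0, 0.0, 1.0]]
scene 49.58320190493816 254.24428628596783 189.7668556655509 [[-0.238, 0.511, -0.826, 1354.597], [0.971, 0.142, -0.192, 219.428], [0.019, -0.848, -0.53, 641.701], [0.0, 0.0, 0.0, 1.0]]
{'clock': 0.1, 'joints': array([-1.22060302e+00,  3.00407975e-01,  1.52149794e+00, -6.44026662e-06,
        1.32067499e+00, -6.66134301e-02]), 'qd': array([ 0.00058765, -0.0026143 , -0.00181362, -0.00025395, -0.00103294,
       -0.00207573]), 'effort': array([ 2.21737464e-03, -5.32644582e+01, -3.53281903e+01,  7.10275839e-02,
        2.35299126e-02, -6.33047534e-05]), 'eef_pos': array([ 222.5766414 , -502.70975081,  204.95612029]), 'eef_rot': array([-3.14060618e+00, -5.95573196e-05,  4.16808307e-01]), 'wrist_force': array([-0.23554313, -0.15236485,  0.02658527]), 'moment': array([-0.04567014,  0.01870625, -0.01893511]), 'finger_force': 0.0, 'finger_gap': 93.78999601392476}
```

View pics/top0.png

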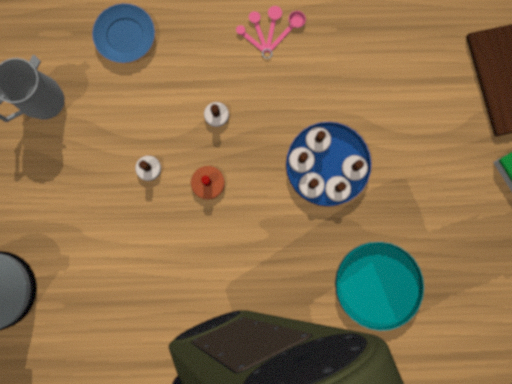

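View pics/scene0.png

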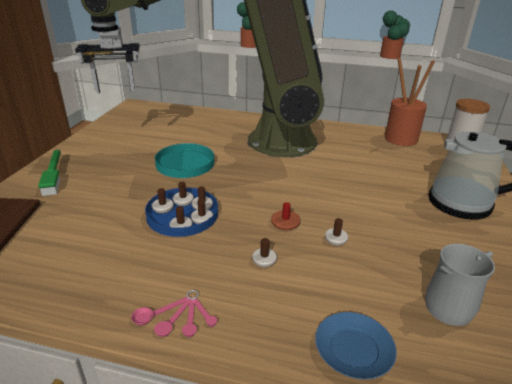

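The top view shows the tin at about (329,164) with its gap near (345,145). The loose stamps are at (216,114) and (148,168), the big stamp at (208,182), and the turquoise decoy at (379,285). The scene view agrees with this.

```bash
cat > h.py <<'E'
import numpy as np,cv2
from cell import manip
def ray(c,uv,z):
    uv=np.atleast_2d(np.asarray(uv,float)); f=192/np.tan(np.radians(float(c["vfov"]))/2)
    d=np.c_[(uv[:,0]-c["cx"])/f,(uv[:,1]-c["cy"])/f,np.ones(len(uv))]
    M=np.array(c["cam_to_world"]); d=d@M[:3,:3].T; o=M[:3,3]
    return (o+d*((z-o[2])/d[:,2])[:,None])[:,:2]
def hsv(c): return cv2.cvtColor(c["frame"],cv2.COLOR_RGB2HSV)
def circ(p):   # algebraic circle fit
    A=np.c_[2*p,np.ones(len(p))]; s=np.linalg.lstsq(A,(p**2).sum(1),rcond=None)[0]
    return s[:2],np.sqrt(s[2]+s[:2]@s[:2])
def blobs(m,lo,hi):
    n,l,s,ce=cv2.connectedComponentsWithStats(m.astype(np.uint8))
    return [(l==i) for i in range(1,n) if lo<s[i,4]<hi]
def hullpts(b):
    k=max(cv2.findContours(b.astype(np.uint8),cv2.RETR_EXTERNAL,cv2.CHAIN_APPROX_NONE)[0],key=cv2.contourArea)
    return cv2.convexHull(k)[:,0]
E
python3 - <<'E'
from h import *
c=dict(np.load("top0.npz")); H=hsv(c)
white=(H[...,1]<60)&(H[...,2]>140)
for b in blobs(white,150,1500):
    h=hullpts(b); u=h.mean(0)
    p,r=circ(ray(c,h,16)); p2,r2=circ(ray(c,h,19)); print("white",u.round(),"z16",p.round(1),r.round(1),"z19",p2.round(1))
blue=(H[...,0]>100)&(H[...,0]<128)&(H[...,1]>150)
for b in blobs(blue,500,20000):
    h=hullpts(b); print("blue",h.mean(0).round(),b.sum(),[x for x in circ(ray(c,h,28))])
dark=(H[...,2]<75)
for b in blobs(dark,20,200):
    v,u=np.nonzero(b); print("dark",u.mean().round(1),v.mean().round(1),ray(c,[u.mean(),v.mean()],45).round(1), H[b].mean(0).round(), c["range_z"][b].min())
E
```

```text
white [217. 112.] z16 [642.2  78.9] 27.0 z19 [641.4  78.7]
white [318. 140.] z16 [ 579.4 -150.6] 26.8 z19 [ 578.7 -150.1]
white [300. 158.] z16 [ 534.4 -111.1] 27.4 z19 [ 533.9 -110.7]
white [354. 167.] z16 [ 514.7 -229.3] 27.4 z19 [ 514.2 -228.6]
white [149. 168.] z16 [521.6 232.4] 27.1 z19 [521.1 231.6]
white [328. 187.] z16 [ 471.8 -162.5] 50.2 z19 [ 471.4 -162. ]
blue [343. 143.] 1562 [array([ 543.70694956, -186.99171896]), np.float64(68.91056270323499)]
dark 215.8 112.6 [[635.7  76.9]] [  9. 140.  54.] 951.13165
dark 318.7 138.5 [[ 573.7 -147.4]] [ 11. 141.  56.] 941.3285
dark 301.2 159.6 [[ 527.7 -107.7]] [ 11. 143.  58.] 937.39056
dark 146.7 167.1 [[517.5 227.4]] [ 11. 141.  54.] 934.9224
dark 355.3 167.1 [[ 509.  -224.8]] [  9. 143.  54.] 0.0
dark 337.7 188.7 [[ 462.5 -184.5]] [ 10. 130.  56.] 934.01587
dark 417.3 277.5 [[ 269.8 -345.9]] [ 89. 230.  67.] 0.0
```

servo_tool --motion '[[[0.42, 0.6, 0, 0, 0, 0, 0.4], [0.42, 0.6, 0, 0, 0, 0, 0.4], [0.42, 0.6, 0, 0, 0, 0, 0.4], [0.42, 0.6, 0, 0, 0, 0, 0.4], [0.42, 0.6, 0, 0, 0, 0, 0.4], [0.42, 0.6, 0, 0, 0, 0, 0.4], [0.42, 0.6, 0, 0, 0, 0, 0.4], [0.42, 0.6, 0, 0, 0, 0, 0.4]]]' --newtons 20

```text
clock: 0.9
eef_pos: [434.2, -199.6, 205.3]
eef_rot: [-3.141, -0.0, 0.42]
wrist_force: [-0.1, -0.1, 0.3]
finger_gap: 56.0
finger_force: 0.0
```

Run:
```python
from h import *
c=manip.camera("wrist"); np.savez("w1.npz",**c); cv2.imwrite("pics/w1.png",c["frame"][:,:,::-1]); print(c["vfov"],c["cam_to_world"].round(3).tolist())
```

```text
65.79443610757662 [[0.408, -0.883, -0.232, 501.46], [-0.913, -0.395, -0.104, -169.072], [0.0, 0.254, -0.967, 385.295], [0.0, 0.0, 0.0, 1.0]]
```

View pics/w1.png

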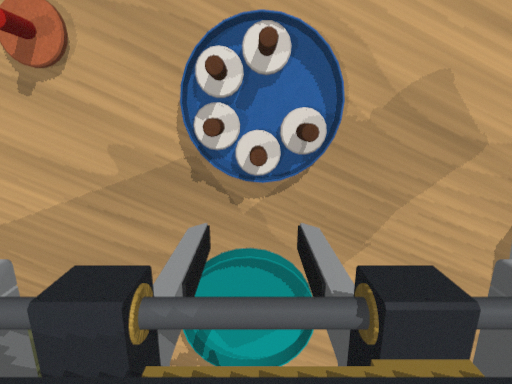

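The wrist view shows the whole tin centred near (263,96), with its gap at about (310,75) and the turquoise decoy below at (250,310).

```bash
cat >> h.py <<'E'
def tin(c,show=True):
    H=hsv(c); blue=(H[...,0]>100)&(H[...,0]<130)&(H[...,1]>130)
    b=cv2.morphologyEx(blue.astype(np.uint8),cv2.MORPH_CLOSE,np.ones((3,3)))
    b=max(blobs(b,300,90000),key=lambda m:m.sum())
    h=hullpts(b); t,r=circ(ray(c,h,28)); out=[]
    inside=cv2.fillConvexPoly(np.zeros(b.shape,np.uint8),h.astype(np.int32),1)>0
    white=(H[...,1]<70)&(H[...,2]>120)&inside
    white=cv2.morphologyEx(white.astype(np.uint8),cv2.MORPH_OPEN,np.ones((3,3)))
    for w in blobs(white,150,9000):
        p,q=circ(ray(c,hullpts(w),19)); d=p-t; out.append(np.r_[p,q,np.hypot(*d),np.degrees(np.arctan2(d[1],d[0]))])
    print("tin",t.round(1),r.round(1)); print(np.array(out).round(1)); return t,out
E
python3 - <<'E'
from h import *
t,o=tin(dict(np.load("w1.npz")))
E
```

```text
tin [ 522.7 -170.2] 93.5
[[ 578.8 -150.5   27.7   59.4   19.3]
 [ 533.3 -111.6   27.8   59.6   79.7]
 [ 475.9 -132.2   27.7   60.3  140.9]
 [ 513.5 -229.5   27.6   60.   -98.8]
 [ 467.3 -190.4   27.7   59.  -160. ]]
```

servo_tool --motion '[[[0.28, 0.56, 0, 0, 0, 0, 0.4], [0.28, 0.56, 0, 0, 0, 0, 0.4], [0.28, 0.56, 0, 0, 0, 0, 0.4], [0.28, 0.56, 0, 0, 0, 0, 0.4], [0.28, 0.56, 0, 0, 0, 0, 0.4], [0.28, 0.56, 0, 0, 0, 0, 0.4], [0.28, 0.56, 0, 0, 0, 0, 0.4]]]'

```text
clock: 1.65
eef_pos: [573.5, 80.3, 204.7]
eef_rot: [-3.141, 0.001, 0.42]
wrist_force: [-0.1, 0.3, -0.1]
finger_gap: 56.4
finger_force: 0.0
```

```bash
cat >> h.py <<'E'
def loose(c,near):
    H=hsv(c); best=None
    white=cv2.morphologyEx(((H[...,1]<70)&(H[...,2]>120)).astype(np.uint8),cv2.MORPH_OPEN,np.ones((3,3)))
    for w in blobs(white,300,9000):
        p,q=circ(ray(c,hullpts(w),16))
        if 25<q<31: print("disc",hullpts(w).mean(0).round(),p.round(1),q.round(1))
    dark=(H[...,2]<90)&(H[...,1]>110)&(H[...,0]<20)
    for b in blobs(dark,60,3000):
        u=np.argwhere(b)[:,::-1].mean(0); print("handle",u.round(),ray(c,u,60).round(1),ray(c,u,16).round(1),b.sum())
E
python3 - <<'E'
from h import *
c=manip.camera("wrist"); cv2.imwrite("pics/w2.png",c["frame"][:,:,::-1]); loose(c,0)
E
```

```text
disc [276. 130.] [642.7  79.1] 27.7
disc [127. 165.] [523. 232.] 27.9
disc [411. 245.] [ 579.4 -152.1] 27.2
disc [367. 256.] [ 534.6 -112.6] 27.1
handle [280. 129.] [[642.6  80.4]] [[642.8  76.2]] 247
handle [116. 171.] [[527.7 226.9]] [[512.3 242.7]] 401
handle [425. 253.] [[ 582.5 -139. ]] [[ 574.5 -172.9]] 397
handle [373. 262.] [[547.4 -87.7]] [[ 534.7 -114.6]] 68
```

servo_tool --motion '[[[0.137, -0.003, 0, 0, 0, 0, 0.4], [0.137, -0.003, 0, 0, 0, 0, 0.4], [0.137, -0.003, -0.1, 0, 0, 0, 0.4], [0.137, -0.003, -0.2, 0, 0, 0, 0.4], [0.137, -0.003, -0.28, 0, 0, 0, 0.4], [0.137, -0.003, -0.32, 0, 0, 0, 0.4], [0.137, -0.003, -0.352, 0, 0, 0, 0.4], [0.137, -0.003, -0.352, 0, 0, 0, 0.4], [0.137, -0.003, -0.352, 0, 0, 0, 0.4]]]'

```text
clock: 2.6
eef_pos: [641.6, 74.9, 30.6]
eef_rot: [3.141, -0.001, 0.416]
wrist_force: [-0.0, 0.2, 0.6]
finger_gap: 56.4
finger_force: 0.0
```

servo_tool --motion '[[[0, 0, 0, 0, 0, 0, 0.4]]]'

```text
clock: 2.7
eef_pos: [642.0, 75.3, 31.2]
eef_rot: [3.141, -0.002, 0.417]
wrist_force: [0.0, -0.4, -0.2]
finger_gap: 56.1
finger_force: 0.0
```

servo_tool --motion '[[[0.001, 0.008, -0.004, 0, 0, 0, 0.4], [0.001, 0.008, -0.004, 0, 0, 0, 0.4], [0.001, 0.008, -0.004, 0, 0, 0, 0.9], [0.001, 0.008, -0.004, 0, 0, 0, 0.9], [0.001, 0.008, -0.004, 0, 0, 0, 0.9], [0.001, 0.008, -0.004, 0, 0, 0, 0.9], [0.001, 0.008, -0.004, 0, 0, 0, 0.9]]]' --newtons 20

```text
clock: 3.4
eef_pos: [641.7, 79.5, 27.5]
eef_rot: [3.142, 0.0, 0.417]
wrist_force: [0.2, -0.6, 0.2]
finger_gap: 20.0
finger_force: 2.6
```

servo_tool --motion '[[[0, 0, 0, 0, 0, 0, 0.9], [0, 0, 0.06, 0, 0, 0, 0.9], [0, 0, 0.14, 0, 0, 0, 0.9], [0, 0, 0.2, 0, 0, 0, 0.9], [-0.03, -0.08, 0.2, 0, 0, 0, 0.9], [-0.07, -0.16, 0.2, 0, 0, 0, 0.9], [-0.11, -0.24, 0.2, 0, 0, 0, 0.9], [-0.15, -0.32, 0.2, 0, 0, 0, 0.9], [-0.19, -0.4, 0.2, 0, 0, 0, 0.9], [-0.22, -0.46, 0.2, 0, 0, 0, 0.9]]]' --newtons 25

```text
clock: 4.4
eef_pos: [530.3, -152.4, 127.5]
eef_rot: [3.141, 0.0, 0.416]
wrist_force: [0.0, -0.1, -0.1]
finger_gap: 19.4
finger_force: 25.0
```

servo_tool --motion '[[[0, 0, 0, 0, 0, 0, 0.9], [0, 0, 0, 0, 0, 0, 0.9], [0, 0, 0, 0, 0, 0, 0.9], [0, 0, 0, 0, 0, 0, 0.9]]]'

```text
clock: 4.8
eef_pos: [532.0, -149.5, 127.3]
eef_rot: [-3.141, 0.0, 0.418]
wrist_force: [0.1, 0.1, -1.3]
finger_gap: 19.5
finger_force: 25.0
```

servo_tool --motion '[[[-0.019, -0.042, 0, 0, 0, 0, 0.9], [-0.019, -0.042, 0, 0, 0, 0, 0.9], [-0.019, -0.042, 0, 0, 0, 0, 0.9], [-0.019, -0.042, 0, 0, 0, 0, 0.9]]]'

```text
clock: 5.2
eef_pos: [522.5, -170.7, 127.4]
eef_rot: [-3.141, -0.0, 0.417]
wrist_force: [1.8, -0.3, -0.6]
finger_gap: 19.5
finger_force: 25.0
```

Run:
```python
from h import *
print(manip.read_state()["eef_pos"])
c=manip.camera("wrist"); cv2.imwrite("pics/w3.png",c["frame"][:,:,::-1]); np.savez("w3.npz",**c); tin(c)
c=manip.camera("scene"); cv2.imwrite("pics/s3.png",cv2.resize(c["frame"][130:280,90:290,::-1],None,fx=3,fy=3))
```

```text
[ 522.4797411  -170.65565131  127.40679943]
tin [ 522.7 -170.2] 93.6
[[ 579.1 -150.4   27.7   59.8   19.3]
 [ 533.7 -111.5   27.9   59.8   79.4]
 [ 485.  -183.1   71.1   39.8 -161.1]]
```

View pics/w3.png

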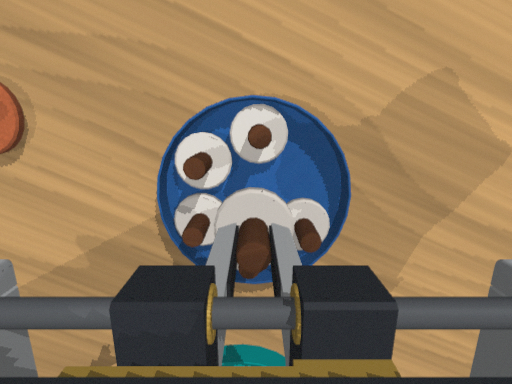

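The held stamp hangs upright over the middle place, its front rim at about (255,188). I'll check the held disc's centre from that arc.

```bash
cat >> h.py <<'E'
def held(c,base,u0,u1,v0):
    from scipy.optimize import least_squares
    H=hsv(c); w=(H[...,1]<70)&(H[...,2]>120)
    us=np.arange(u0,u1); vs=np.array([v0+np.argmax(w[v0:,u]) for u in us]); p=ray(c,np.c_[us,vs-.5],base+16)
    s=least_squares(lambda q:np.hypot(*(p-q).T)-28,p.mean(0)-[25,10],loss="soft_l1"); print("held",s.x.round(1),"rms",np.sqrt((s.fun**2).mean()).round(2)); return s.x
E
python3 - <<'E'
from h import *
held(dict(np.load("w3.npz")),99.9,226,286,180)
E
```

```text
held [ 524.4 -169.7] rms 0.35
```

servo_tool --motion '[[[-0.001, -0.001, -0.06, 0, 0, 0, 0.9], [-0.001, -0.001, -0.12, 0, 0, 0, 0.9], [-0.001, -0.001, -0.14, 0, 0, 0, 0.9], [-0.001, -0.001, -0.15, 0, 0, 0, 0.9], [-0.001, -0.001, -0.16, 0, 0, 0, 0.9], [-0.001, -0.001, -0.17, 0, 0, 0, 0.9], [-0.001, -0.001, -0.18, 0, 0, 0, 0.9], [-0.001, -0.001, -0.185, 0, 0, 0, 0.9], [-0.001, -0.001, -0.19, 0, 0, 0, 0.9], [-0.001, -0.001, -0.19, 0, 0, 0, 0.9]]]'

```text
clock: 6.3
eef_pos: [521.6, -171.9, 32.3]
eef_rot: [-3.141, 0.0, 0.417]
wrist_force: [-0.2, 0.8, -0.6]
finger_gap: 19.4
finger_force: 25.0
```

servo_tool --motion '[[[0, 0, -0.002, 0, 0, 0, 0.9], [0, 0, -0.004, 0, 0, 0, 0.9], [0, 0, -0.004, 0, 0, 0, 0.9]]]'

```text
clock: 6.6
eef_pos: [521.7, -171.9, 30.5]
eef_rot: [3.142, -0.0, 0.417]
wrist_force: [-0.1, 0.7, -1.0]
finger_gap: 19.5
finger_force: 25.0
```

servo_tool --motion '[[[0, 0, 0, 0, 0, 0, 0.75], [0, 0, 0, 0, 0, 0, 0.65], [0, 0, 0, 0, 0, 0, 0.57], [0, 0, 0.03, 0, 0, 0, 0.57], [0, 0, 0.1, 0, 0, 0, 0.57], [0, 0, 0.2, 0, 0, 0, 0.57], [0, 0, 0.25, 0, 0, 0, 0.4], [0, 0.08, 0.25, 0, 0, 0, 0.4], [0, 0.16, 0.25, 0, 0, 0, 0.4], [0, 0.24, 0.25, 0, 0, 0, 0.4]]]'

```text
clock: 7.6
eef_pos: [521.5, -50.7, 156.9]
eef_rot: [3.141, -0.001, 0.416]
wrist_force: [0.7, 0.2, -0.1]
finger_gap: 56.2
finger_force: 0.0
```

servo_tool --motion '[[[-0.13, 0.51, 0.05, 0, 0, 0, 0.4], [-0.13, 0.51, 0.05, 0, 0, 0, 0.4], [-0.13, 0.51, 0.05, 0, 0, 0, 0.4], [-0.13, 0.51, 0.05, 0, 0, 0, 0.4], [-0.13, 0.51, 0.05, 0, 0, 0, 0.4], [-0.13, 0.51, 0.05, 0, 0, 0, 0.4], [-0.13, 0.51, 0.05, 0, 0, 0, 0.4], [-0.13, 0.51, 0.05, 0, 0, 0, 0.4], [-0.13, 0.51, 0.05, 0, 0, 0, 0.4]]]'

```text
clock: 8.5
eef_pos: [457.1, 201.8, 180.5]
eef_rot: [3.141, 0.0, 0.415]
wrist_force: [0.2, -0.1, 0.4]
finger_gap: 56.5
finger_force: 0.0
```

Run:
```python
from h import *
print(manip.read_state()["eef_pos"])
c=manip.camera("wrist"); cv2.imwrite("pics/w4.png",c["frame"][:,:,::-1]); loose(c,0)
c=manip.camera("top"); print("top"); tin(c)
```

```text
[457.07628034 201.76045533 180.54193622]
disc [253. 121.] [521.9 233. ] 27.6
disc [499. 233.] [ 533.1 -114.7] 26.7
disc [492. 268.] [ 477.4 -131.2] 25.1
handle [251. 121.] [[521.7 233. ]] [[521.3 233.1]] 271
handle [340. 198.] [[487.2 116.3]] [[481.7  99.4]] 106
top
tin [831.6 287. ] 66.0
[]
```

servo_tool --motion '[[[0.13, 0.061, 0, 0, 0, 0, 0.4], [0.13, 0.061, -0.05, 0, 0, 0, 0.4], [0.13, 0.061, -0.12, 0, 0, 0, 0.4], [0.13, 0.061, -0.18, 0, 0, 0, 0.4], [0.13, 0.061, -0.18, 0, 0, 0, 0.4], [0.13, 0.061, -0.18, 0, 0, 0, 0.4], [0.13, 0.061, -0.18, 0, 0, 0, 0.4]]]'

```text
clock: 9.3
eef_pos: [522.6, 233.6, 92.5]
eef_rot: [3.141, -0.003, 0.416]
wrist_force: [0.2, -0.7, -0.5]
finger_gap: 56.5
finger_force: 0.0
```

servo_tool --motion '[[[-0.002, -0.001, -0.06, 0, 0, 0, 0.4], [-0.002, -0.001, -0.1, 0, 0, 0, 0.4], [-0.002, -0.001, -0.13, 0, 0, 0, 0.4], [-0.002, -0.001, -0.13, 0, 0, 0, 0.4], [-0.002, -0.001, -0.13, 0, 0, 0, 0.4], [-0.002, -0.001, -0.13, 0, 0, 0, 0.9], [-0.002, -0.001, -0.13, 0, 0, 0, 0.9], [-0.002, -0.001, -0.13, 0, 0, 0, 0.9], [-0.002, -0.001, -0.13, 0, 0, 0, 0.9], [-0.002, -0.001, -0.13, 0, 0, 0, 0.9]]]' --newtons 20

```text
clock: 10.3
eef_pos: [520.7, 233.1, 25.6]
eef_rot: [3.142, -0.0, 0.417]
wrist_force: [-0.5, 0.3, -0.1]
finger_gap: 19.6
finger_force: 2.7
```

servo_tool --motion '[[[0, 0, 0, 0, 0, 0, 0.9], [0, 0, 0, 0, 0, 0, 0.9]]]' --newtons 25

```text
clock: 10.5
eef_pos: [520.7, 233.1, 25.6]
eef_rot: [3.142, -0.0, 0.417]
wrist_force: [0.2, -0.3, 3.1]
finger_gap: 19.4
finger_force: 25.0
```

servo_tool --motion '[[[0, 0, 0.06, 0, 0, 0, 0.9], [0, 0, 0.14, 0, 0, 0, 0.9], [0, 0, 0.2, 0, 0, 0, 0.9], [0.01, -0.08, 0.2, 0, 0, 0, 0.9], [0.02, -0.16, 0.2, 0, 0, 0, 0.9], [0.03, -0.24, 0.2, 0, 0, 0, 0.9], [0.04, -0.32, 0.2, 0, 0, 0, 0.9], [0.05, -0.4, 0.2, 0, 0, 0, 0.9], [0.06, -0.48, 0.2, 0, 0, 0, 0.9], [0.06, -0.48, 0.2, 0, 0, 0, 0.9]]]'

```text
clock: 11.5
eef_pos: [550.8, -10.8, 125.3]
eef_rot: [3.141, 0.0, 0.413]
wrist_force: [-0.2, 0.5, -0.6]
finger_gap: 19.7
finger_force: 25.0
```

servo_tool --motion '[[[0.01, -0.08, 0, 0, 0, 0, 0.9], [0.02, -0.16, 0, 0, 0, 0, 0.9], [0.025, -0.24, 0, 0, 0, 0, 0.9], [0.03, -0.32, 0, 0, 0, 0, 0.9], [0.034, -0.37, 0, 0, 0, 0, 0.9], [0.034, -0.402, 0, 0, 0, 0, 0.9], [0.034, -0.402, 0, 0, 0, 0, 0.9], [0.034, -0.402, 0, 0, 0, 0, 0.9], [0.034, -0.402, 0, 0, 0, 0, 0.9]]]'

```text
clock: 12.4
eef_pos: [567.8, -206.5, 125.5]
eef_rot: [-3.141, -0.0, 0.418]
wrist_force: [0.5, -0.7, -0.3]
finger_gap: 19.6
finger_force: 25.0
```

Run:
```python
from h import *
print(manip.read_state()["eef_pos"])
c=manip.camera("wrist"); cv2.imwrite("pics/w5.png",c["frame"][:,:,::-1]); np.savez("w5.npz",**c); tin(c)
c=manip.camera("top"); cv2.imwrite("pics/t5.png",cv2.resize(c["frame"][90:240,240:440,::-1],None,fx=3,fy=3))
```

```text
[ 567.81758338 -206.46442746  125.48450267]
tin [ 526.1 -168.8] 91.3
[[ 579.4 -150.7   27.6   56.3   18.8]
 [ 534.9 -111.9   27.6   57.6   81.2]
 [ 520.7 -205.5   58.8   37.1  -98.4]
 [ 478.2 -132.5   27.5   60.1  142.8]]
```

View pics/w5.png

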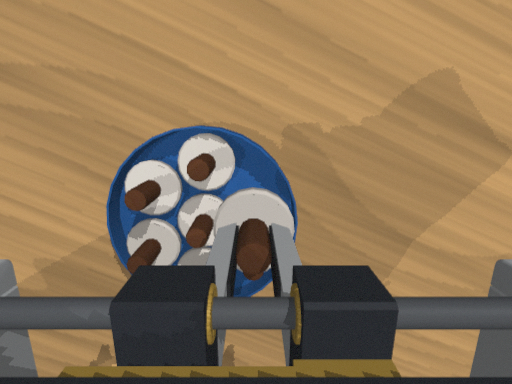

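The middle stamp is seated and the second is held over the gap with its front rim at about (255,188). I'll measure its centre.

Run:
```python
from h import *
c=dict(np.load("w5.npz")); held(c,99.9,236,286,178)
H=hsv(c); b=(H[...,0]>100)&(H[...,0]<130)&(H[...,1]>130)
# tin outer rim: visible upper arc only
h=hullpts(max(blobs(b,300,90000),key=lambda m:m.sum())); h=h[(h[:,1]<215)&(h[:,0]<245)]; print(circ(ray(c,h,28)),len(h))
```

```text
held [ 569.8 -204.7] rms 0.25
(array([ 521.27781003, -172.86888139]), np.float64(96.40439347528309)) 19
```

servo_tool --motion '[[[-0.001, -0.006, -0.06, 0, 0, 0, 0.9], [-0.001, -0.006, -0.12, 0, 0, 0, 0.9], [-0.001, -0.006, -0.14, 0, 0, 0, 0.9], [-0.001, -0.006, -0.15, 0, 0, 0, 0.9], [-0.001, -0.006, -0.155, 0, 0, 0, 0.9], [-0.001, -0.006, -0.16, 0, 0, 0, 0.9], [-0.001, -0.006, -0.16, 0, 0, 0, 0.9]]]'

```text
clock: 13.2
eef_pos: [567.5, -211.0, 46.2]
eef_rot: [3.141, -0.001, 0.417]
wrist_force: [-0.5, 0.3, -0.2]
finger_gap: 19.3
finger_force: 25.0
```

servo_tool --motion '[[[0, 0.002, -0.006, 0, 0, 0, 0.9], [0, 0.002, -0.012, 0, 0, 0, 0.9], [0, 0.002, -0.018, 0, 0, 0, 0.9], [0, 0.002, -0.024, 0, 0, 0, 0.9], [0, 0.002, -0.03, 0, 0, 0, 0.9], [0, 0.002, -0.03, 0, 0, 0, 0.9]]]'

```text
clock: 13.8
eef_pos: [566.9, -209.8, 29.9]
eef_rot: [-3.141, 0.001, 0.417]
wrist_force: [0.5, 0.4, -0.1]
finger_gap: 19.9
finger_force: 25.0
```

servo_tool --motion '[[[0, 0, -0.002, 0, 0, 0, 0.9], [0, 0, -0.002, 0, 0, 0, 0.9], [0, 0, -0.002, 0, 0, 0, 0.75], [0, 0, -0.002, 0, 0, 0, 0.66], [0, 0, -0.002, 0, 0, 0, 0.66], [0, 0, 0.02, 0, 0, 0, 0.66], [0, 0, 0.08, 0, 0, 0, 0.66], [0, 0, 0.16, 0, 0, 0, 0.66], [0, 0, 0.25, 0, 0, 0, 0.5], [0, 0, 0.3, 0, 0, 0, 0.5]]]'

```text
clock: 14.8
eef_pos: [567.9, -210.2, 185.3]
eef_rot: [3.138, -0.003, 0.417]
wrist_force: [0.2, 0.1, -0.8]
finger_gap: 44.4
finger_force: 0.0
```

servo_tool --motion '[[[-0.15, 0, 0.05, 0, 0, 0, 0.4], [-0.26, 0, 0.05, 0, 0, 0, 0.4], [-0.26, 0, 0.05, 0, 0, 0, 0.4], [-0.26, 0, 0.05, 0, 0, 0, 0.4], [-0.26, 0, 0.05, 0, 0, 0, 0.4], [-0.26, 0, 0.05, 0, 0, 0, 0.4]]]'

```text
clock: 15.4
eef_pos: [437.9, -210.0, 205.7]
eef_rot: [3.141, -0.0, 0.417]
wrist_force: [-0.1, -0.1, -0.2]
finger_gap: 56.2
finger_force: 0.0
```

Run:
```python
from h import *
s=manip.read_state(); print(s["clock"],s["eef_pos"])
c=manip.camera("wrist"); cv2.imwrite("pics/w6.png",c["frame"][:,:,::-1]); tin(c)
H=hsv(c); f=192/np.tan(np.radians(c["vfov"])/2); M=np.array(c["cam_to_world"])
for b in blobs((H[...,2]<90)&(H[...,1]>110)&(H[...,0]<20),60,3000):   # handle-top heights from range
    y,x=np.nonzero(b); z=c["range_z"][b]; k=z>0; P=(np.c_[(x-c["cx"])/f,(y-c["cy"])/f,np.ones(len(x))]*z[:,None])[k]@M[:3,:3].T+M[:3,3]
    t=P[P[:,2]>np.percentile(P[:,2],95)-4]; print("top",t.mean(0).round(1))
```

```text
15.4 [ 437.85288279 -209.95690934  205.70041933]
tin [ 522.7 -170.2] 93.5
[[ 578.8 -150.6   27.6   59.5   19.3]
 [ 533.3 -111.6   27.6   59.6   79.7]
 [ 567.7 -208.8   27.4   59.3  -40.6]
 [ 522.4 -171.4   27.7    1.2 -103.2]
 [ 476.1 -132.4   27.6   60.   140.9]
 [ 513.4 -229.6   27.5   60.   -98.9]
 [ 467.1 -190.4   27.6   59.1 -160.1]]
top [485.9  90.7  49.5]
top [ 576.6 -151.7   63.2]
top [479.4  65.4  11.7]
top [ 532.4 -112.7   63.3]
top [ 565.5 -208.2   63.4]
top [ 520.2 -171.9   63.3]
top [ 475.7 -132.9   63.3]
top [ 513.1 -228.8   63.4]
top [ 467.4 -190.5   63.4]
```

View pics/w6.png

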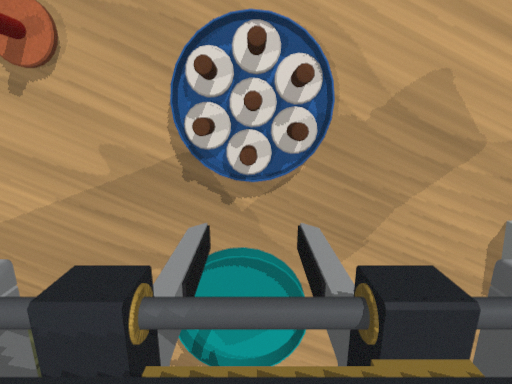

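The final view shows all seven stamps seated, with the two new ones at (253,101) and (299,78). All the handle tops are level at about 63 mm, so every stamp lies flat. The tin has not moved and the big stamp still stands at (25,30). I'm handing it in.

```bash
python3 -c "
from cell import manip
print(manip.sign_off())"
```

```text
the job is handed in; nothing more can be done
None
```

Both white stamps are in the tin, one in the middle and one in the ring gap, lying flat with handles up; the terracotta stamp and the turquoise tin were left alone, and the job was handed in at about 15.4 s.

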